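Check whether the frying pan has cooled

TASK

Before the frying pan goes into the sink, check how hot it is: take the infrared thermometer off its wooden rest, point its nose down over the rim at the middle of the frying pan's floor from 10 to 20 cm away, and hold it still there for two seconds. Then lay the thermometer back on its rest the way it lay, lowering it in rather than dropping it. Touch neither pan, and leave the saucepan, mug and jar where they are.

Things in the scene. Friction and masses are not known exactly. Their poses are not given: they have to be found in the camera images.
- thermometer: Infrared thermometer, a grey wand (0.15-0.31 kg) lying level on the rest; no trigger. Box handle 155 long (x -85 to +70), 30 wide (y), 34 mm high (z 0 to 34); origin on its underside, x towards the nose, z up. Black round nose, 36 mm across, fixed at the +x end, bent 45 degrees down; lens end at (106, 0, -19), its lowest edge at z = -32 mm. Grip across the width near x = +10 mm (balance).
- lens (a point): Centre of the lens at the free end of the thermometer's nose, (106, 0, -19) mm in the thermometer's frame. Its z axis is the line of sight, going out of the nose: 45 degrees down and forward when the handle is level. Its y axis is the thermometer's y.
- rest: Fixed wooden rest: base 150 x 70 x 8 mm, two saddles 12 mm thick at x = -50 and +50 mm, room for fingers between. The handle lies on them 50 mm above the counter, between cheeks 44 mm apart, 10 mm thick, tops at 68 mm. Origin under the base's middle, x along the trough, z up. The thermometer belongs with its origin 50 mm above this one (start: up to 6 mm off along x), nose to +x.
- frying_pan: Loose dark steel frying pan, 210 mm across the rim, 45 mm high, 170 mm across the floor; a straight round handle goes out along its +x to 258 mm from the middle and up to 64 mm high. Origin under its middle on the counter, z up. It is wide and shallow with a handle of the same steel.
- pan_middle (a point): Centre of the frying pan's floor, on its upper face, 6 mm above the counter: the point to aim at. Axes as the pan's.
- saucepan: Loose bright steel saucepan, not to be measured: 160 mm across, 90 mm high, a black handle along its +x to 213 mm from the middle and 92 mm high. Origin under its middle.
- mug: Loose white mug, 80 mm across, 95 mm high. Origin under its middle.
- jar: Loose amber glass jar, 60 mm across, 75 mm high. Origin under its middle.

How it is judged (in metres and radians):
On the way:
1. held still 1.5 s (under 0.03 m/s, 0.15 rad/s), lens 80-220 mm from the frying pan floor's middle, line of sight within 25 mm of it (lens x and y), at most 60 degrees from vertical (x of pan_middle in the frame of lens between -0.025 and 0.025 m and y of pan_middle in the frame of lens between -0.025 and 0.025 m and z of pan_middle in the frame of lens between 0.08 and 0.22 m and angle between the z axis of lens and the z axis of frying_pan, either way round below 1.05 rad and linear speed of thermometer below 0.03 m/s and angular speed of thermometer below 0.15 rad/s and contact force between the fingers and thermometer above 0.5 N), for 1.5 s.
At the end, for the whole second after the job is handed in: the thermometer lies at rest, level (within 0.1 rad), on both saddles of its rest (height within 6 mm), its lens within 20 mm along the rest and 15 mm across it of where it belongs, nose to the same end as at the start (x of lens in the frame of rest between 0.08618 and 0.12618 m and y of lens in the frame of rest between -0.015 and 0.015 m and z of thermometer in the frame of rest between 0.044 and 0.056 m and angle between the z axis of thermometer and the z axis of rest, either way round below 0.1 rad and linear speed of thermometer below 0.02 m/s); the robot touches nothing.
It fails at once if either pan is touched by the robot or the thermometer (over 0.5 N) (contact force between any of thermometer, the fingers, the arm and frying_pan above 0.5 N or contact force between any of thermometer, the fingers, the arm and saucepan above 0.5 N).
It fails at once if a bystander or a pan is shifted by more than 30 mm (distance of any of frying_pan, saucepan, mug, jar from where it was at the start of the episode above 0.03 m).
It fails at once if the thermometer is dropped (faster than 0.5 m/s while not held) (contact force between the fingers and thermometer below 0.1 N and linear speed of thermometer above 0.5 m/s).
It also fails if it takes over 51 s, if anything falls off the work surface, if the arm or the gripper's body presses on something with over 40 N, if the wrist force passes 120 N, or if a joint passes its speed limit or range.

ROBOT

A 6-joint arm with a two-finger parallel gripper is mounted at the origin on the work surface. World frame = base frame: x ahead of the robot, y to its left, z up, the work surface at z = 0. Lengths are in mm, angles in degrees, forces in N, time in s.
With the tool pointing down it reaches from about 300 to 850 mm from the base axis. Payload 4.2 kg.
Tool frame: the origin (TCP) lies midway between the tips of the shut fingers; the grasp point (between the pads) lies 19 mm behind it; z points along the fingers, y is the line along which they close (so a half turn about z gives the same grasp; the last joint's range is limited). The gripper opens to 91 mm and grips with 3 to 60 N. Pads are 32 mm wide; open, the fingers measure 118 mm over their backs; the gripper's body (76 mm by 178 mm) begins 60 mm behind the grasp point.
Start: joints at [-78.266, 18.312, 89.639, -0, 72.044, -1.146], TCP at [128.176, -560.548, 213.976] pointing down, gripper open.
Joint ranges: [-177.97, 177.97], [-48.28, 115.42], [12.27, 149.76], [-77.06, 257.06], [2.81, 150.46], [-146.56, 146.56]. Speed limits (degrees/s): [147.25, 147.25, 180, 180, 180, 180].

INTERFACE

Orientations are given as [roll, pitch, yaw] about the fixed x, y, z axes, in that order (R = Rz(yaw) Ry(pitch) Rx(roll)).
In Python, from workcell import state, grab_frame, camera_model, workorder gives the robot as it stands.
- The arm moves only by the tool carry_out, never from a script. Its argument "commands" is a list of rows, each a list of 7 numbers: the turn, a rotation vector about the tool's x, y, z in degrees, then the shift along the tool's x, y, z in mm, then the opening, from -1 (shut) to 1 (fully open). In form: [[ax, ay, az, dx, dy, dz, hand], ...]. A call has 1 to 20 rows; each row is the pose to reach, as a shift and turn from the pose commanded when the call began, along the tool's axes at that moment; what a row does not reach only later rows make up. A row lasts 1/10 s, in which the tool goes at most 50 mm and 8.59 degrees, less where a joint would pass 70% of its speed; a pose out of reach is approached as far as the arm can. A call with a gripper value outside its range is refused whole. The fingers move at their own pace and stop on an object; "force" is the grip in N (left out, the last holds). Time passes only in rows, so rows that repeat a pose let the fingers close. It gives the time, the measured TCP pose, the force, the opening and the grip force at its end, in the units of the state.
- state(): the state, without advancing time (a new reading comes with each control period).
- grab_frame(name): name is "scene" or "side" or "wrist"; returns the picture (384x512x3 uint8, red, green, blue); there is no depth.
- camera_model(name): a dict with "fx", "fy", "cx", "cy" (pixels), "origin" and "rotation" of the camera in the world; the wrist camera has in their place "mount" (4x4, takes a point from camera to tool coordinates, whose origin is the TCP and whose axes are the flange's). Camera axes: x right, y up, looking along -z (the intrinsics and any distortion apply to the point x, -y, -z); pixel columns grow to the right and rows downward; lengths in mm; the calibration is good to about 2 mm. The wrist camera is an equidistant fisheye: a pixel r from the principal point sees the ray r / f radians off the axis. A picture is of the moment at which its call begins: read the wrist's pose just before it. camera_model takes no time and is no camera call.
- workorder.job_done(): hands the job in; it is judged then, once.
The state is a dict: "time_s": time; "qpos": joint angles; "qvel": joint speeds; "effort": joint torques, N m; "ee_pos": TCP position; "ee_rot": TCP orientation; "force": force on the tool from outside, world axes, zero at the start; "torque": the same for the moment, N m; "gripper_width": finger opening in mm; "gripper_force": force on a finger pad.
Only numpy, scipy, OpenCV 4.12 (cv2) and the standard library are available. Lean on these libraries where they do the work, as an engineer would, in place of code of your own. Each camera call takes 0.05 s, during which the arm holds its last target. There are 200 camera calls.

## Working session

There is one attempt and no reset: what is moved stays moved. The work goes in short steps, Python scripts to look and compute and a tool call to move; the robot and the scene stay as the last step left them, time stands still between calls to the robot, and variables do not carry over. Pictures are saved under pics/ and viewed, at most 10 in all, crops included, and the job is handed in when it is done.

Besides the shell and the picture viewer there is one more tool, called as name(argument=value, ...) on one line, values as JSON. carry_out: Moves the arm, as the interface text tells. Its arguments: {"type":"object","properties":{"commands":{"type":"array"},"force":{"type":"number"}},"required":["commands"]}

```bash
mkdir -p pics
python3 - <<'E'
from workcell import state, grab_frame, camera_model
import cv2
s=state();print(s)
for n in("scene","side","wrist"):
    print(n,camera_model(n))
    cv2.imwrite(f"pics/{n}0.png",cv2.resize(grab_frame(n)[:,:,::-1],(800,600),interpolation=cv2.INTER_CUBIC))
E
```

```text
{'time_s': 0.0, 'qpos': array([-7.82644749e+01,  1.83519819e+01,  8.97067929e+01,  6.89648903e-04,
        7.20430292e+01, -1.14545352e+00]), 'qvel': array([ 0.0148754 , -0.06578381,  0.02647467, -0.02176999, -0.02271733,
        0.01745167]), 'effort': array([ 1.48812996e-03, -4.12459874e+01, -2.31974065e+01,  7.29461946e-02,
        4.56082437e-02, -1.34655043e-04]), 'ee_pos': array([ 128.08913103, -560.03421759,  213.11423964]), 'ee_rot': array([-1.79898229e+02, -2.69066702e-03,  1.28807631e+01]), 'force': array([0.60199326, 0.25281152, 0.06394253]), 'torque': array([0.01922272, 0.03177475, 0.02688261]), 'gripper_force': 0.0, 'gripper_width': 90.87379053475534}
scene {'fx': 351.73336830903924, 'fy': 351.73336830903924, 'cx': 256.76833886576793, 'cy': 193.52061628227477, 'origin': array([1012.53043654,  308.48574048,  637.79749045]), 'rotation': array([ 44.89245708,   0.91786542, 123.28820872])}
side {'fx': 377.1709250080242, 'fy': 377.1709250080242, 'cx': 251.9260135895167, 'cy': 189.19666020732316, 'origin': array([287.10506389, 500.80984394, 646.98377225]), 'rotation': array([  44.10212597,    0.74993752, -149.72095127])}
wrist {'fx': 297.3186396354542, 'fy': 297.3186396354542, 'cx': 252.96989254681327, 'cy': 193.68582040577832, 'mount': array([[ 5.33786278e-04,  9.58388487e-01,  2.85466676e-01,
         7.98049576e+01],
       [ 9.99999676e-01, -6.83619218e-04,  4.25221904e-04,
         7.60718354e-01],
       [ 6.02678283e-04,  2.85466356e-01, -9.58388541e-01,
        -1.70890428e+02],
       [ 0.00000000e+00,  0.00000000e+00,  0.00000000e+00,
         1.00000000e+00]])}
```

View pics/scene0.png

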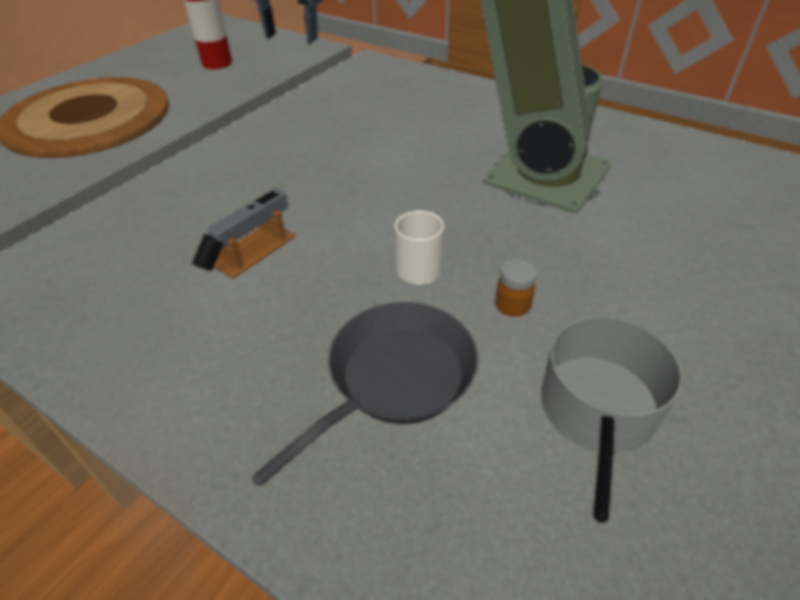

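View pics/side0.png

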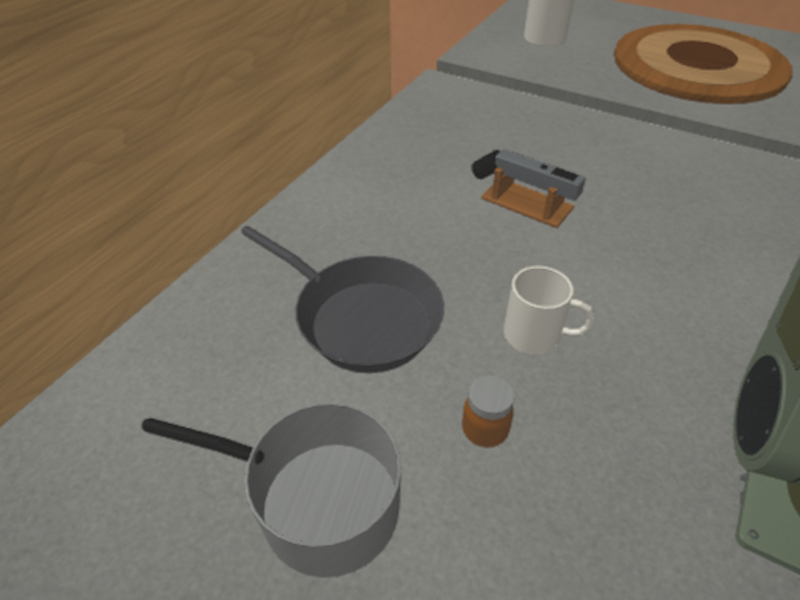

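The scene picture shows the frying pan at about (403,362), with its handle end at (260,478). The thermometer is at (245,225), nose toward lower left. The side picture shows the pan at (370,312), the handle end at (246,231), and the thermometer from (485,163) to (580,188). Next I'll enlarge crops of the thermometer.

```bash
cat > h.py <<'E'
import numpy as np
from workcell import state, grab_frame, camera_model
from scipy.spatial.transform import Rotation as Ro
def proj(n,P):
    c=camera_model(n);R=Ro.from_euler('xyz',c['rotation'],degrees=True).as_matrix()
    p=(np.atleast_2d(P)-c['origin'])@R
    return np.c_[c['cx']+c['fx']*p[:,0]/-p[:,2], c['cy']+c['fy']*p[:,1]/p[:,2]]
def ray(n,uv):
    c=camera_model(n);R=Ro.from_euler('xyz',c['rotation'],degrees=True).as_matrix()
    return c['origin'],R@np.array([(uv[0]-c['cx'])/c['fx'],-(uv[1]-c['cy'])/c['fy'],-1])
def onz(n,uv,z):
    o,d=ray(n,uv);return o+d*(z-o[2])/d[2]
E
python3 - <<'E'
from h import *
import cv2
k=1.5625
print("scene pan",onz("scene",np.array([403,375])/k,6),onz("scene",np.array([403,362])/k,45))
print("side pan",onz("side",np.array([373,325])/k,6),onz("side",np.array([370,313])/k,45))
print("handle end",onz("scene",np.array([260,478])/k,58),onz("side",np.array([246,231])/k,58))
print("nose/tail",onz("scene",np.array([203,252])/k,40),onz("scene",np.array([280,200])/k,75),onz("side",np.array([483,165])/k,40),onz("side",np.array([580,183])/k,75))
print("mug",onz("scene",np.array([419,226])/k,95),onz("side",np.array([541,288])/k,95), "jar",onz("scene",np.array([518,268])/k,75),onz("side",np.array([491,392])/k,75))
a=cv2.imread("pics/scene0.png")[170:290,170:310];b=cv2.imread("pics/side0.png")[140:240,460:600]
cv2.imwrite("pics/crop.png",np.hstack([cv2.resize(a,None,fx=2.85,fy=2.85,interpolation=2),cv2.resize(cv2.copyMakeBorder(b,0,20,0,0,0),None,fx=2.85,fy=2.85,interpolation=2)]))
E
```

```text
scene pan [613.37046864  37.38270151   6.        ] [619.35603692  41.93121147  45.        ]
side pan [603.72588291  34.33721145   6.        ] [599.66545987  45.98634896  45.        ]
handle end [855.67337213   2.68875122  58.        ] [853.68870605   4.07340072  58.        ]
nose/tail [ 599.53641135 -378.50467025   40.        ] [ 448.91092372 -331.3583008    75.        ] [ 616.01110784 -369.43132844   40.        ] [ 436.25358621 -348.70542922   75.        ]
mug [404.06984246 -66.98636667  95.        ] [401.53860489 -65.19528329  95.        ] jar [390.55560124 103.67452796  75.        ] [395.75783075 104.82313399  75.        ]
```

View pics/crop.png

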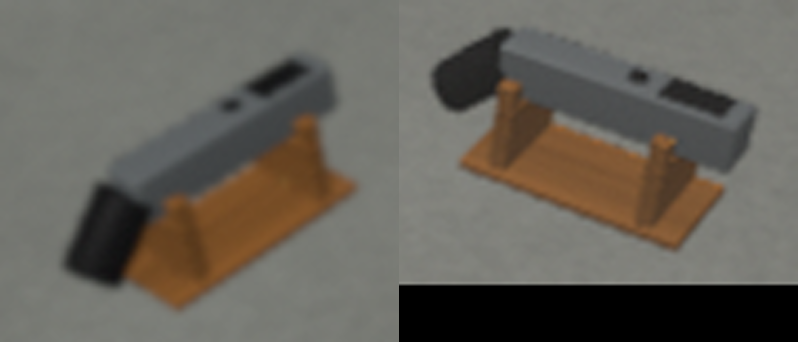

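View pics/wrist0.png

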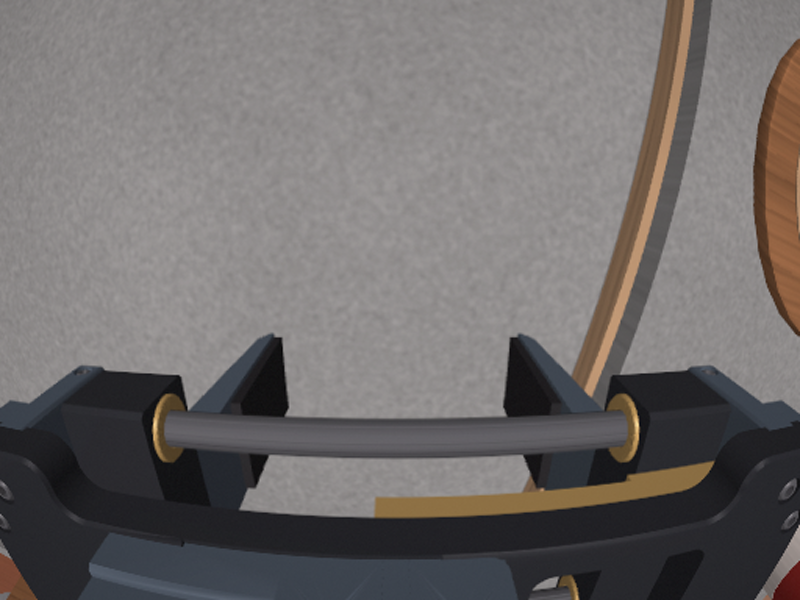

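The crop shows clear rest base corners at left (180,310) and (356,185), and at right (460,163), (678,248) and (723,188). The handle's rear corners are also sharp. The wrist view shows only the empty counter. I'll fit the poses by least squares.

```bash
cat > fit.py <<'E'
from h import *
import cv2
from scipy.optimize import least_squares
k=1.5625
L=lambda u,v:(np.array([170+u/2.85,170+v/2.85]))/k-0.2
Rr=lambda u,v:(np.array([460+(u-399)/2.85,140+v/2.85]))/k-0.2
# cam, pixel, rest-frame point, moves with thermometer offset
obs=[("scene",L(180,310),(75,35,4),0),("scene",L(356,185),(-75,35,4),0),
("side",Rr(460,163),(75,35,4),0),("side",Rr(678,248),(-75,35,4),0),("side",Rr(723,188),(-75,-35,8),0),
("scene",L(300,55),(-85,-15,84),1),("scene",L(330,68),(-85,15,84),1),("scene",L(112,168),(70,-15,84),1),
("side",Rr(755,108),(-85,-15,84),1),("side",Rr(728,170),(-85,15,50),1),("side",Rr(510,30),(70,-15,84),1),("side",Rr(735,128),(-85,15,84),1)]
def pts(p):
    R=Ro.from_euler('z',p[2],degrees=True).as_matrix()
    return [R@(np.array(o[2])+[o[3]*p[3],0,0])+[p[0],p[1],0] for o in obs]
f=lambda p:np.concatenate([proj(o[0],q)[0]-o[1] for o,q in zip(obs,pts(p))]+[[p[3]*.2]])
r=least_squares(f,[520,-355,-10,0],loss='soft_l1')
print(r.x);print(f(r.x)[:-1].reshape(-1,2).round(1))
t=np.linspace(0,2*np.pi,181)
def circ(n,x,y,z,rad):
    return proj(n,np.c_[x+rad*np.cos(t),y+rad*np.sin(t),0*t+z])
# pan: rim extents (left,right,top) in each view, handle end
def g(p):
    e=[]
    for n,(l,rt,tp,bt) in (("scene",(330,477,303,None)),("side",(297,443,256,None))):
        q=circ(n,p[0],p[1],45,105)*k
        e+=[q[:,0].min()-l,q[:,0].max()-rt,q[:,1].min()-tp]
    return e
r2=least_squares(g,[610,40]);print(r2.x,np.round(g(r2.x),1))
im=[]
for n in("scene","side"):
    a=cv2.imread(f"pics/{n}0.png")
    for z,rad in((45,105),(6,85)):
        cv2.polylines(a,[np.int32(circ(n,*r2.x,z,rad)*k)],1,(0,255,0),1)
    for o,q in zip(obs,pts(r.x)):
        cv2.circle(a,tuple(np.int32(proj(n,q)[0]*k+.3)),1,(0,0,255),-1)
    im.append(a[130:450,170:570])
cv2.imwrite("pics/ov.png",np.hstack(im))
E
python3 fit.py
```

```text
[ 519.73831826 -349.64457464   -4.14647179   -1.15053983]
[[ 0.4  0.4]
 [ 0.9  0.4]
 [-1.1  1. ]
 [-0.2  0.7]
 [ 0.3 -0.5]
 [-0.6 -1.3]
 [ 0.1 -0.7]
 [-2.5  0.5]
 [ 0.3 -1. ]
 [-0.9  1.7]
 [ 1.2 -1.4]
 [ 0.3  0.3]]
[607.37711163  34.61992932] [-2.3  2.2 -2.2 -2.8  1.8 -0.5]
```

View pics/ov.png

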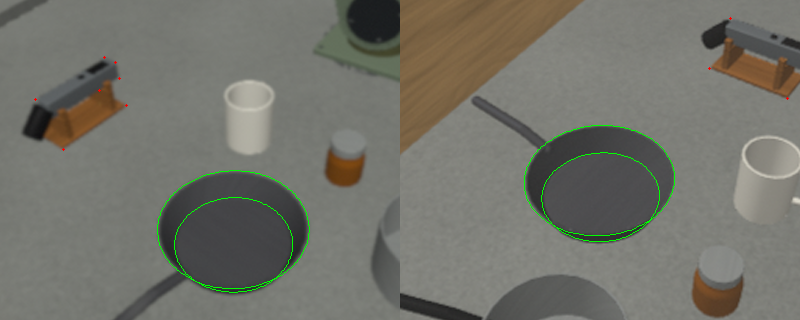

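The overlay fits the pan's rim and floor and the rest in both views. That gives the pan middle at about (607,35) and the rest at (520,-350), yaw -4, which is in reach and consistent. Next I'll work out the move to a point above the rest.

```bash
cat >> h.py <<'E'
def delta(cur,cr,tgt,tr):
    A=Ro.from_euler('xyz',cr,degrees=True);B=Ro.from_euler('xyz',tr,degrees=True)
    return np.r_[(A.inv()*B).as_rotvec(degrees=True),A.inv().apply(np.array(tgt,float)-cur)].round(1)
E
python3 -c "
from h import *
print(delta([128.176,-560.548,213.976],[180,0,12.88],[528.5,-350.3,200],[180,0,-4.1]))"
```

```text
[   0.    -0.    17.   437.1 -115.7   14. ]
```

carry_out(commands=[[0,0,17,437,-116,14,1],[0,0,17,437,-116,14,1],[0,0,17,437,-116,14,1],[0,0,17,437,-116,14,1],[0,0,17,437,-116,14,1],[0,0,17,437,-116,14,1],[0,0,17,437,-116,14,1],[0,0,17,437,-116,14,1],[0,0,17,437,-116,14,1],[0,0,17,437,-116,14,1],[0,0,17,437,-116,14,1],[0,0,17,437,-116,14,1],[0,0,17,437,-116,14,1],[0,0,17,437,-116,14,1],[0,0,17,437,-116,14,1],[0,0,17,437,-116,14,1]])

```text
time_s: 1.75
ee_pos: [527.8, -350.6, 200.2]
ee_rot: [180.0, -0.0, -4.2]
force: [0.3, -0.3, -0.3]
gripper_width: 91.2
gripper_force: 0.0
```

Run:
```python
from h import *
import cv2
s=state();print(s['time_s'],s['ee_pos'],s['ee_rot'],s['qpos'])
cv2.imwrite("pics/w1.png",cv2.resize(grab_frame("wrist")[:,:,::-1],(800,600),interpolation=cv2.INTER_CUBIC))
```

```text
1.75 [ 527.75214047 -350.56508831  200.21958229] [ 1.79986696e+02 -1.36072449e-02 -4.18301444e+00] [-3.46321384e+01  2.40807697e+01  8.27285967e+01 -4.77797188e-03
  7.31721610e+01  5.95522601e+01]
```

View pics/w1.png

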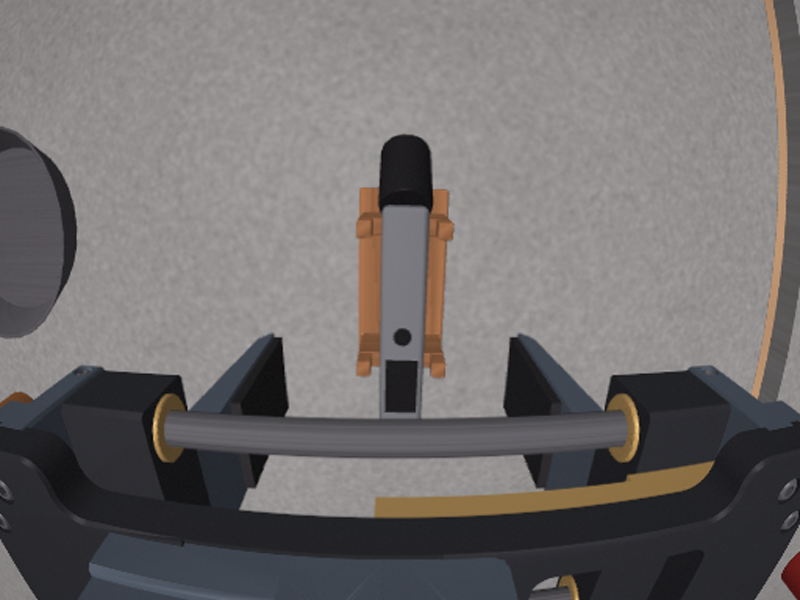

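The wrist view shows the thermometer centred between the fingers. The handle's front top corners are at (384,207) and (429,207), its sides are at 380 and 421 by row 417, and the base's front corners are at (360,188) and (449,190).

```bash
cat >> h.py <<'E'
def wonz(uv,z,pos,rot):
    c=camera_model("wrist");d=np.array(uv)-[c['cx'],c['cy']];r=np.hypot(*d);th=r/c['fx']
    v=np.array([np.sin(th)*d[0]/r,-np.sin(th)*d[1]/r,-np.cos(th),0])
    R=Ro.from_euler('xyz',rot,degrees=True)
    v=R.apply((c['mount']@v)[:3]);o=np.array(pos)+R.apply(c['mount'][:3,3])
    return o+v*(z-o[2])/v[2]
E
python3 - <<'E'
from h import *
P=[527.75,-350.57,200.22];r=[179.987,-.014,-4.183]
f=lambda u,v,z:wonz(np.array([u,v])/1.5625-.18,z,P,r).round(1)
a,b,c,d=f(384,207,84),f(429,207,84),f(380,417,84),f(421,417,84)
print(a,b,c,d,"width",np.linalg.norm(a-b),np.linalg.norm(c-d))
m1,m2=(a+b)/2,(c+d)/2;w=m1-m2;print("yaw",np.degrees(np.arctan2(w[1],w[0])),"len",np.linalg.norm(w))
e,g=f(360,188,8),f(449,190,8);print("base front",e,g,np.linalg.norm(e-g),"mid",(e+g)/2)
for u in((357,372),(438,453)): print("cheek front",f(*[u[0],220],68),f(u[1],220,68))
print("origin",m1-70*w/np.linalg.norm(w))
E
```

```text
[ 584.2 -348.5   84. ] [ 582.3 -376.2   84. ] [ 438.5 -334.    84. ] [ 436.4 -363.1   84. ] width 27.765085989422033 29.175674799394123
yaw -5.406949370471569 len 146.45163024015815
base front [ 594.4 -328.7    8. ] [ 588.1 -397.6    8. ] 69.1874266033938 mid [ 591.25 -363.15    8.  ]
cheek front [ 575.8 -329.7   68. ] [ 575.  -339.5   68. ]
cheek front [ 572.  -382.6   68. ] [ 571.4 -392.5   68. ]
origin [ 513.56146199 -355.75396554   84.        ]
```

Run:
```python
from h import *
A=Ro.from_euler('xyz',[180,0,12.88],degrees=True)
p=np.array([128.176,-560.548,213.976])+A.apply([437,-116,14]);print(p)
print(delta(p,[180,0,-4.12],[523.5,-356.7,48],[180,0,-5.3]))
```

```text
[ 528.32312868 -350.05506565  199.976     ]
[  0.   -0.    1.2  -4.3   7.  152. ]
```

carry_out(commands=[[0,0,1.2,-4,6.5,0,1],[0,0,1.2,-4,6.5,30,1],[0,0,1.2,-4,6.5,60,1],[0,0,1.2,-4,6.5,90,1],[0,0,1.2,-4,6.5,115,1],[0,0,1.2,-4,6.5,135,1],[0,0,1.2,-4,6.5,147,1],[0,0,1.2,-4,6.5,152,1],[0,0,1.2,-4,6.5,152,1],[0,0,1.2,-4,6.5,152,1],[0,0,1.2,-4,6.5,152,-0.2],[0,0,1.2,-4,6.5,152,-0.2],[0,0,1.2,-4,6.5,152,-0.2]], force=30)

```text
time_s: 3.1
ee_pos: [524.1, -356.4, 48.6]
ee_rot: [180.0, -0.1, -5.3]
force: [0.3, 0.1, 0.6]
gripper_width: 69.9
gripper_force: 0.0
```

Run:
```python
from h import *
import cv2
s=state();print(s['time_s'],s['ee_pos'],s['ee_rot'],s['force'],s['gripper_width'])
cv2.imwrite("pics/w2.png",cv2.resize(grab_frame("wrist")[:,:,::-1],(800,600),interpolation=cv2.INTER_CUBIC))
```

```text
3.1 [ 524.0991204  -356.40949249   48.55531224] [ 1.79966186e+02 -5.16251692e-02 -5.32035769e+00] [0.28924481 0.05568178 0.62783792] 69.86209106397826
```

View pics/w2.png

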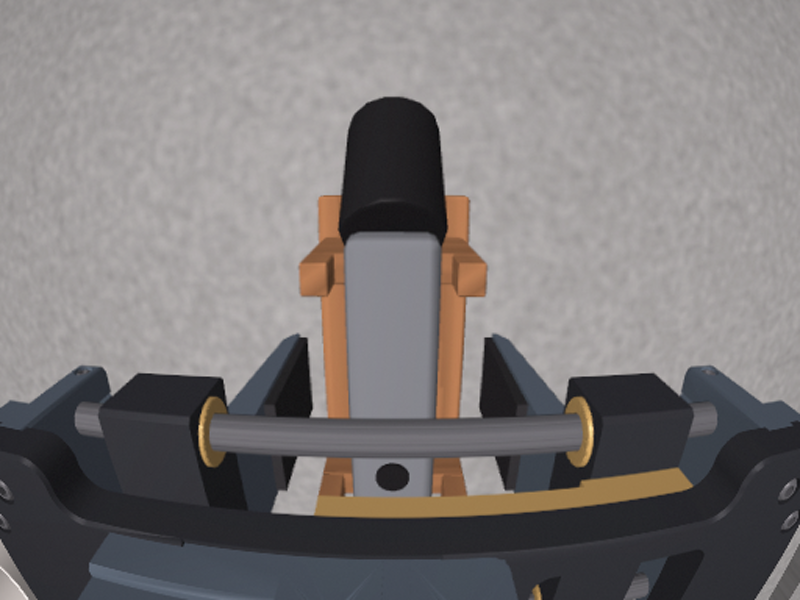

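The fingers straddle the handle, centred and clear of the cheeks (handle at columns 347-440, its front edge at row 234). Now I'll close.

carry_out(commands=[[0,0,0,0,0,0,-0.3],[0,0,0,0,0,0,-0.3],[0,0,0,0,0,0,-0.3],[0,0,0,0,0,0,-0.3],[0,0,0,0,0,0,-1],[0,0,0,0,0,0,-1],[0,0,0,0,0,0,-1],[0,0,0,0,0,0,-1],[0,0,0,0,0,0,-1],[0,0,0,0,0,0,-1]], force=30)

```text
time_s: 4.15
ee_pos: [523.8, -356.1, 47.9]
ee_rot: [-180.0, 0.0, -5.3]
force: [0.0, 1.1, -0.0]
gripper_width: 30.0
gripper_force: 30.0
```

Run:
```python
from h import *
P=[524.1,-356.41,48.56];r=[179.966,-.05,-5.32]
f=lambda u,v,z:wonz(np.array([u,v])/1.5625-.18,z,P,r).round(1)
R=Ro.from_euler('z',-5.32,degrees=True).as_matrix()
for q in((347,234,84),(440,234,84),(347,400,84),(439,400,84),(319,196,8),(469,197,8),(300,296,68),(487,296,68),(330,263,68),(457,263,68)):
    print(q,(R.T@(f(*q)-np.array(P))).round(1))
```

```text
(347, 234, 84) [60.8 13.3 35.4]
(440, 234, 84) [ 60.9 -14.1  35.4]
(347, 400, 84) [ 6.1 15.  35.4]
(439, 400, 84) [  6.3 -15.4  35.4]
(319, 196, 8) [ 68.   33.9 -40.6]
(469, 197, 8) [ 67.5 -34.5 -40.6]
(300, 296, 68) [37.4 31.8 19.4]
(487, 296, 68) [ 37.5 -32.5  19.4]
(330, 263, 68) [48.9 20.9 19.4]
(457, 263, 68) [ 48.9 -21.5  19.4]
```

Gripped at 30.0 mm with 30 N. The thermometer lies 2 mm behind its nominal place along x. Now the lift.

carry_out(commands=[[0,0,0,0,0,-5,-1],[0,0,0,0,0,-12,-1],[0,0,0,0,0,-25,-1],[0,0,0,0,0,-40,-1],[0,0,0,0,0,-60,-1],[0,0,0,0,0,-80,-1],[0,0,0,0,0,-95,-1],[0,0,0,0,0,-102,-1],[0,0,0,0,0,-102,-1],[0,0,0,0,0,-102,-1]])

```text
time_s: 5.15
ee_pos: [523.5, -356.0, 149.6]
ee_rot: [-180.0, 0.0, -5.3]
force: [0.2, -0.1, -2.5]
gripper_width: 29.8
gripper_force: 30.0
```

Run:
```python
from h import *
import cv2
s=state();print(s['time_s'],s['ee_pos'],s['ee_rot'],s['force'],s['gripper_force'])
a=np.radians(85);d=np.array([np.cos(a),np.sin(a)])
T=np.r_[np.array([607,35])-202.8*d,129];print(T)
A=Ro.from_euler('xyz',s['ee_rot'],degrees=True)
print(delta(s['ee_pos'],s['ee_rot'],T,[180,0,85]))
```

```text
5.15 [ 523.49902332 -356.02017793  149.58478674] [-1.79981604e+02  4.50357675e-02 -5.31692915e+00] [ 0.20879346 -0.13820197 -2.50137012] 29.999504685401917
[ 589.32481537 -167.02828477  129.        ]
[  -0.     0.   -90.3   48.  -194.3   20.6]
```

carry_out(commands=[[0,0,-3,1,-5,0,-1],[0,0,-8,4,-16,0,-1],[0,0,-14,7,-30,0,-1],[0,0,-20,10,-43,0,-1],[0,0,-26,13,-56,0,-1],[0,0,-32,17,-69,0,-1],[0,0,-38,20,-82,0,-1],[0,0,-44,23,-95,2,-1],[0,0,-50,27,-108,4,-1],[0,0,-56,30,-121,6,-1],[0,0,-62,33,-134,8,-1],[0,0,-68,36,-147,11,-1],[0,0,-74,39,-160,14,-1],[0,0,-80,42,-173,17,-1],[0,0,-85,45,-184,19,-1],[0,0,-89,47,-191,20,-1],[0,0,-90.3,48,-194,20.5,-1],[0,0,-90.3,48,-194,20.5,-1],[0,0,-90.3,48,-194,20.5,-1]])

```text
time_s: 7.05
ee_pos: [589.4, -167.8, 129.1]
ee_rot: [-180.0, 0.0, 84.9]
force: [0.4, 0.1, -2.5]
gripper_width: 29.7
gripper_force: 30.0
```

Run:
```python
from h import *
import cv2
s=state();print(s['time_s'],s['ee_pos'],s['ee_rot'],s['force'],s['gripper_force'])
a=grab_frame("wrist")[:,:,::-1];b=grab_frame("side")[:,:,::-1]
cv2.imwrite("pics/w3.png",np.hstack([cv2.resize(a,(400,300),interpolation=3),cv2.resize(b,(400,300),interpolation=3)]))
cv2.imwrite("pics/w3big.png",cv2.resize(a,(800,600),interpolation=2))
```

```text
7.05 [ 589.37147518 -167.80825675  129.05656807] [-1.79956630e+02  1.16436457e-02  8.49201215e+01] [ 0.43986778  0.08488836 -2.54413969] 29.999406337738037
```

View pics/w3big.png

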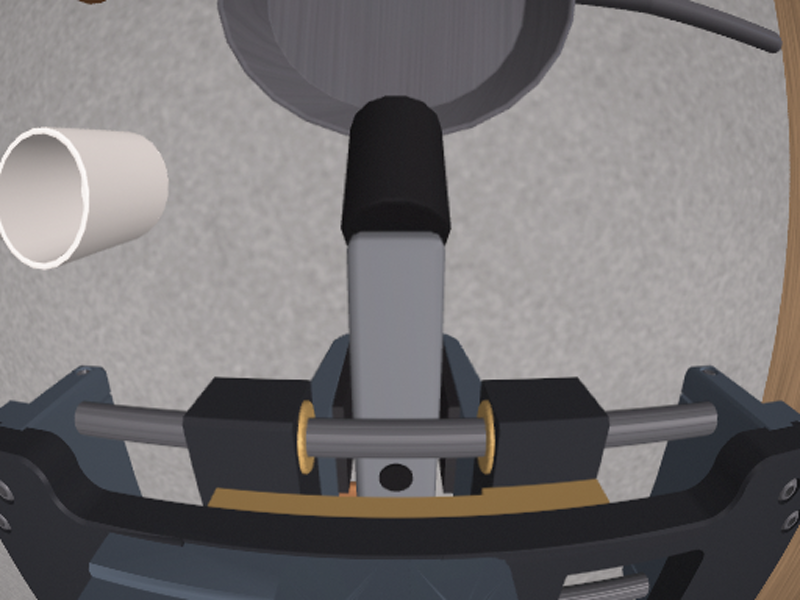

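View pics/w3.png

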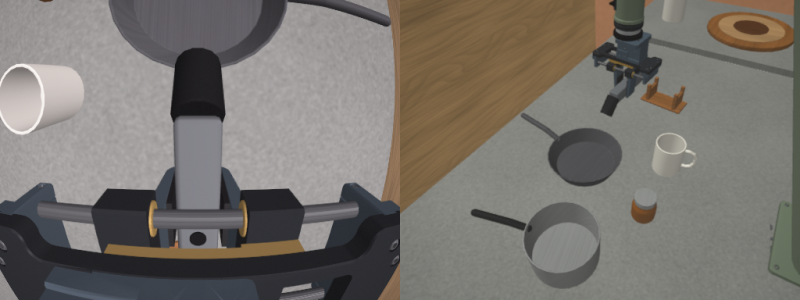

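The handle's front edge is still at row 234, so nothing slipped. The nose tip hovers over the near pan rim, pointing into the pan. The rim shows at (219,8), (345,134), (470,130) and (576,8). I'll check the pan centre from those points.

Run:
```python
from h import *
from scipy.optimize import least_squares
P=[589.37,-167.81,129.06];r=[180.04,.01,84.92]
q=np.array([wonz(np.array(u)/1.5625-.18,45,P,r)[:2] for u in((219,8),(345,134),(470,130),(576,8))])
print(q.round(1))
s=least_squares(lambda p:np.hypot(*(q-p).T)-105,[607,35]);print(s.x,s.fun)
a=np.radians(84.92);d=np.array([np.cos(a),np.sin(a)])
h=np.array(P[:2])+202.8*d;print("aim hits",h)
R=Ro.from_euler('xyz',r,degrees=True)
print("corr tool",R.inv().apply(np.r_[(s.x+[607,35])/2-h,0]).round(1))
```

```text
[[503.5  20.9]
 [569.9 -66.4]
 [637.6 -69.7]
 [707.5   3.2]]
[607.32664443  31.46649373] [-0.63408543 -0.2637904   0.58698725 -0.92811651]
aim hits [607.32725201  34.19340864]
corr tool [-1.  -0.1  0. ]
```

The aim is within about 3 mm by both measurements. I'll hold still for over two seconds.

carry_out(commands=[[0,0,0,-1,0,0,-1],[0,0,0,-1,0,0,-1],[0,0,0,-1,0,0,-1],[0,0,0,-1,0,0,-1],[0,0,0,-1,0,0,-1],[0,0,0,-1,0,0,-1],[0,0,0,-1,0,0,-1],[0,0,0,-1,0,0,-1],[0,0,0,-1,0,0,-1],[0,0,0,-1,0,0,-1],[0,0,0,-1,0,0,-1],[0,0,0,-1,0,0,-1],[0,0,0,-1,0,0,-1],[0,0,0,-1,0,0,-1],[0,0,0,-1,0,0,-1],[0,0,0,-1,0,0,-1],[0,0,0,-1,0,0,-1],[0,0,0,-1,0,0,-1],[0,0,0,-1,0,0,-1],[0,0,0,-1,0,0,-1]])

```text
time_s: 9.15
ee_pos: [589.6, -168.6, 129.5]
ee_rot: [180.0, 0.0, 85.0]
force: [-0.0, -0.4, -2.0]
gripper_width: 30.1
gripper_force: 30.0
```

carry_out(commands=[[0,0,0,0,0,0,-1],[0,0,0,0,0,0,-1],[0,0,0,0,0,0,-1],[0,0,0,0,0,0,-1],[0,0,0,0,0,0,-1]])

```text
time_s: 9.65
ee_pos: [589.6, -168.5, 129.5]
ee_rot: [180.0, 0.0, 85.0]
force: [0.0, 0.1, -2.4]
gripper_width: 29.8
gripper_force: 30.0
```

Run:
```python
from h import *
s=state();print(s['time_s'],s['ee_pos'],s['ee_rot'])
print(delta(s['ee_pos'],s['ee_rot'],[523.8,-356.2,150],[180,0,-5.3]))
```

```text
9.65 [ 589.567468   -168.54215605  129.46221946] [1.79996571e+02 5.18253329e-03 8.49793581e+01]
[   0.     0.    90.3 -192.7  -49.1  -20.5]
```

carry_out(commands=[[0,0,1,-2,0,-3,-1],[0,0,4,-9,-2,-8,-1],[0,0,9,-19,-5,-14,-1],[0,0,15,-32,-8,-18,-1],[0,0,21,-45,-11,-20,-1],[0,0,27,-58,-15,-20.5,-1],[0,0,33,-70,-18,-20.5,-1],[0,0,39,-83,-21,-20.5,-1],[0,0,45,-96,-24,-20.5,-1],[0,0,51,-109,-28,-20.5,-1],[0,0,57,-122,-31,-20.5,-1],[0,0,63,-134,-34,-20.5,-1],[0,0,69,-147,-37,-20.5,-1],[0,0,75,-160,-41,-20.5,-1],[0,0,81,-173,-44,-20.5,-1],[0,0,86,-183,-47,-20.5,-1],[0,0,89,-190,-48,-20.5,-1],[0,0,90.3,-192.7,-49,-20.5,-1],[0,0,90.3,-192.7,-49,-20.5,-1],[0,0,90.3,-192.7,-49,-20.5,-1]])

```text
time_s: 11.65
ee_pos: [523.9, -355.9, 150.0]
ee_rot: [-180.0, 0.0, -5.3]
force: [0.5, 0.0, -3.1]
gripper_width: 29.9
gripper_force: 30.0
```

Run:
```python
from h import *
s=state();print(s['time_s'],s['ee_pos'],s['ee_rot'])
print(delta(s['ee_pos'],s['ee_rot'],[523.7,-356.1,48.2],[180,0,-5.3]))
```

```text
11.65 [ 523.92686516 -355.9385224   150.00917216] [-1.79989388e+02  4.46898542e-04 -5.28394382e+00]
[ -0.    0.    0.   -0.2   0.2 101.8]
```

Same pose as when I lifted it. Lowering gently.

carry_out(commands=[[0,0,0,0,0,8,-1],[0,0,0,0,0,22,-1],[0,0,0,0,0,38,-1],[0,0,0,0,0,54,-1],[0,0,0,0,0,68,-1],[0,0,0,0,0,80,-1],[0,0,0,0,0,89,-1],[0,0,0,0,0,94,-1],[0,0,0,0,0,97,-1],[0,0,0,0,0,99,-1],[0,0,0,0,0,100.5,-1],[0,0,0,0,0,101.5,-1],[0,0,0,0,0,102,-1],[0,0,0,0,0,102,-1],[0,0,0,0,0,102,-1]])

```text
time_s: 13.15
ee_pos: [524.0, -356.3, 48.1]
ee_rot: [180.0, -0.0, -5.3]
force: [-0.4, 0.6, -2.8]
gripper_width: 29.8
gripper_force: 30.0
```

carry_out(commands=[[0,0,0,0,0,0.4,-1],[0,0,0,0,0,0.8,-1],[0,0,0,0,0,0.8,-1],[0,0,0,0,0,0.8,-1]])

```text
time_s: 13.55
ee_pos: [524.0, -356.3, 47.9]
ee_rot: [180.0, -0.0, -5.3]
force: [-2.0, 0.8, 5.0]
gripper_width: 30.2
gripper_force: 30.0
```

It is seated: the force flipped to +5 N. Now I'll open and then rise.

carry_out(commands=[[0,0,0,0,0,0,-0.2],[0,0,0,0,0,0,0.2],[0,0,0,0,0,0,0.6],[0,0,0,0,0,0,0.6],[0,0,0,0,0,0,0.6],[0,0,0,0,0,0,0.6],[0,0,0,0,0,-8,0.6],[0,0,0,0,0,-25,0.6],[0,0,0,0,0,-50,0.6],[0,0,0,0,0,-80,0.6],[0,0,0,0,0,-110,0.6],[0,0,0,0,0,-140,0.6],[0,0,0,0,0,-150,0.6],[0,0,0,0,0,-150,0.6],[0,0,0,0,0,-150,0.6]])

```text
time_s: 15.05
ee_pos: [523.3, -355.8, 195.9]
ee_rot: [-179.9, 0.1, -5.3]
force: [0.6, -0.0, -0.5]
gripper_width: 73.2
gripper_force: 0.0
```

Run:
```python
from h import *
import cv2
s=state();print(s['time_s'],s['ee_pos'],s['gripper_width'])
cv2.imwrite("pics/w4.png",np.hstack([cv2.resize(grab_frame("wrist")[:,:,::-1],(400,300),interpolation=3),cv2.resize(grab_frame("side")[60:180,250:410,::-1],(400,300),interpolation=2)]))
```

```text
15.05 [ 523.25315134 -355.76799476  195.86768141] 73.17145861250712
```

View pics/w4.png

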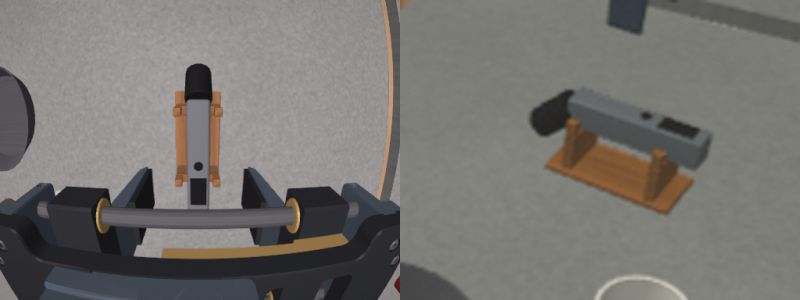

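The thermometer lies level on both saddles, nose to the same end (nose tip at (198,66) on the left, handle seated between the cheeks on the right). The gripper is clear.

```bash
python3 -c "
from workcell import workorder
print(workorder.job_done())"
```

```text
the job is handed in; nothing more can be done
None
```

I aimed the thermometer at the middle of the frying pan's floor from about 15 cm, held it still for over two seconds, then lowered it back onto its rest; the job is handed in at about 15 s, but no verdict came back.

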